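Crack the stuck lid of a stain-brush keeper and hold it ajar

TASK

Unlatch the blue brush box by turning the T-handle on its lid until the yellow end points at the green dot, with the lid still down. Then pull up on the T-handle until the stuck rubber seal lets go, without letting the lid fly up, and hold it ajar about two fingers wide (some 30 mm at the front edge) so the solvent fumes can escape. The lid falls shut by itself, so finish while still holding the T-handle; leave the tin, the sanding block and the brush lying around the box alone.

Things in the scene. Friction and masses are not known exactly. Their poses are not given: they have to be found in the camera images.
- brush_box: blue sheet-steel brush box (vapour brush keeper), bolted to the bench: 230 (x) by 310 (y) by 112 mm, then a 6 mm black rubber seal, then the 20 mm thick lid, whose top is 138 mm above the bench. Origin: centre of its underside, on the bench. x points to the rear (hinge side), -x to the front, y to the left side, z up. It stands in a different place and heading each time
- lid (a joint): opening angle of the lid (rad): 0 shut, growing as the front edge rises; 0.13 is 30 mm at the front edge. The hinge is along the box's y axis. The lid (about 0.8 kg) falls shut when let go, and the seal, gummed with dried stain, clings: pulling up at the T-handle takes about 12 to 23 N to break it, the peak coming within the first 1 to 2 mm of the T-handle's rise; 4 mm up the cling is gone, leaving only the lid's weight, some 4 to 8 N at the T-handle
- lid_hinge (a point): point on the hinge axis at the middle of the lid's rear edge, 118 mm above the bench, at x = 115 mm in the box frame
- lid_edge (a point): middle of the lid's front lower edge, 230 mm from the hinge; 118 mm above the bench when shut
- tlatch (a joint): angle of the T-handle (rad): 0 when its yellow end points straight to the front (red dot, locked), growing clockwise as seen from above; 1.571 when the yellow end points to the green dot at the left. It stops at 0 and at 2.2 (no stop at the green dot), stays where it is left, and takes about 0.1 N m to turn. It starts between 0.1 and 0.75; below about 1 its tongue under the lid still catches under the box rim and the lid cannot be opened
- tbar: grip bar of the T-handle, black with one yellow end: 80 mm long, 14 mm thick, 16 mm high. Origin: its centre, on the turning axis, 38 mm above the lid (176 mm above the bench) and 172 mm in front of the hinge, midway between the box's sides. Its x axis points to the yellow end; z up. A 14 mm thick stem joins its middle to a flat 56 mm round plate, 6 mm high, on the lid
- green_dot (a point): green dot, 14 mm across, on the lid's top, 54 mm to the left (box +y) of the T-handle's axis
- stain_tin: closed stain tin with brown band, 90 mm diameter, 112 mm high, stands on one side of the box; origin: centre of its underside
- sanding_block: cork sanding block, 72 by 117 by 33 mm, lies on the other side of the box; origin: centre of its underside
- flat_brush: flat brush, 183 mm long along its y, 46 mm wide, 18 mm high, lies in front of the box; origin: where handle and ferrule meet, at bench height

How it is judged (in metres and radians):
On the way, in this order (a step that is already met when the one before it is completed fails the run):
1. the T-handle's yellow end points at the green dot (within 0.2 rad) with the lid still down (value of joint tlatch between 1.37 and 1.77 rad and value of joint lid below 0.02 rad), for 0.2 s.
2. the seal is broken and the lid held ajar by the T-handle (value of joint lid between 0.07 and 0.2 rad and contact force between the fingers and tbar above 1.5 N), for 0.3 s.
At the end, for the whole second after the job is handed in: The lid is held still between 0.07 and 0.20 rad (16 to 46 mm open at the front edge) by fingers pressing on the T-bar with over 1.5 N, the T-handle within 0.25 rad of the green dot, and tin, sanding block and brush within 30 mm of where they stood (all of step 2 and velocity of joint lid between -0.05 and 0.05 rad/s and value of joint tlatch between 1.32 and 1.82 rad and distance of each of stain_tin, sanding_block, flat_brush from where it was at the start of the episode below 0.03 m); the arm keeps its last pose, push and grip.
It fails at once if the lid flies or is pulled wide open (over 0.30 rad, 69 mm at the front edge) (value of joint lid above 0.3 rad).
It fails at once if tin, sanding block or brush knocked away (distance of any of stain_tin, sanding_block, flat_brush from where it was at the start of the episode above 0.03 m).
It also fails if it takes over 40 s, if anything falls off the work surface, if the arm or the gripper's body presses on something with over 40 N, if the wrist force passes 120 N, or if a joint passes its speed limit or range.

ROBOT

A 6-joint arm with a two-finger parallel gripper is mounted at the origin on the work surface. World frame = base frame: x ahead of the robot, y to its left, z up, the work surface at z = 0. Lengths are in m, angles in degrees, forces in N, time in s.
With the tool pointing down it reaches from about 0.35 to 0.875 m from the base axis. Payload 4.2 kg.
Tool frame: the origin (TCP) lies on the centre line of the jaws, within the pads' length; the fingertips stand tip_reach ahead of it and the grasp point (between the pads) is the TCP (tip_reach is the distance from the TCP to the fingertips, in m); z points along the fingers, y is the line along which they close (so a half turn about z gives the same grasp; the last joint's range is limited). The gripper opens to 87 mm and grips with 3 to 60 N. Pads are 19 mm wide; open, the fingers measure 117 mm over their backs; the gripper's body (75 mm by 190 mm) begins 51 mm behind the grasp point.
Start: joints at [-53.766, 22.042, 0.453, 0, -68.411, -14.817], TCP at [0.228, -0.582, 0.242] pointing down, gripper open.
Joint ranges: [-179.83, 179.83], [-69.29, 118.12], [-61.27, 80.66], [-181.25, 117.63], [-171.15, -9.14], [-177.46, 177.46]. Speed limits (degrees/s): [159.86, 159.86, 180, 180, 180, 180].

INTERFACE

Orientations are given as a 3x3 rotation matrix whose columns are the frame's x, y, z axes.
In Python, from station import sense, capture, finish_job, tip_reach gives the robot as it stands.
- The arm moves only by the tool arm_command, never from a script. Its argument "deltas" is a list of rows, each a list of 7 numbers: the turn, a rotation vector about the tool's x, y, z in rad, then the shift along the tool's x, y, z in cm, then the closure, from -1 (fully open) to 1 (shut), so that 0 is half open. In form: [[rx, ry, rz, dx, dy, dz, hand], ...]. A call has 1 to 8 rows; each row is the pose to reach, as a shift and turn from the pose commanded when the call began, along the tool's axes at that moment; what a row does not reach only later rows make up. A row lasts 1/12 s, in which the tool goes at most 41.7 mm and 7.16 degrees, less where a joint would pass 70% of its speed; a pose out of reach is approached as far as the arm can. A call with a gripper value outside its range is refused whole. The fingers move at their own pace and stop on an object; the grip force is fixed at half the most. Time passes only in rows, so rows that repeat a pose let the fingers close. It gives the time, the measured TCP pose, the force, the opening and the grip force at its end, in the units of the state.
- sense(): the state, without advancing time (a new reading comes with each control period).
- capture(name): name is "scene" or "top"; returns a dict with "pixels" (400x640x3 uint8, blue, green, red), "fovy" (degrees; the focal length in pixels is half the picture's height over the tangent of half this angle, whatever the lens; pixels are square), "cx", "cy" (the principal point, pixels), "k1" (the pictures are not rectified: a ray, as slopes to the right and down, at radius r is drawn at 1 + k1 r^2 times it, then the intrinsics apply), "rvec" (rotation vector, rad) and "tvec" (3), from world to camera coordinates, as OpenCV has them. Camera axes: x right, y down, z forward; pixel columns grow to the right and rows downward; lengths in m; the calibration is good to about 2 mm. A picture is of the moment at which its call begins. There is no depth.
- finish_job(): hands the job in; it is judged then, once.
The state is a dict: "time_s": time; "joints": joint angles; "joint_velocities": joint speeds; "effort": joint torques, N m; "tcp_pos": TCP position; "ee_rot": TCP orientation; "wrist_force": force on the tool from outside, world axes, zero at the start; "moment": the same for the moment, N m; "gripper_width": opening from 0.0 (shut) to 1.0 (fully open); "gripper_force": force on a finger pad.
Only numpy, scipy, OpenCV 4.12 (cv2) and the standard library are available. Lean on these libraries where they do the work, as an engineer would, in place of code of your own. Each camera call takes 0.05 s, during which the arm holds its last target. There are 200 camera calls.

## Working session

There is one attempt and no reset: what is moved stays moved. The work goes in short steps, Python scripts to look and compute and a tool call to move; the robot and the scene stay as the last step left them, time stands still between calls to the robot, and variables do not carry over. Pictures are saved under pics/ and viewed, at most 10 in all, crops included, and the job is handed in when it is done.

Besides the shell and the picture viewer there is one more tool, called as name(argument=value, ...), one argument or row to a line, values as JSON. arm_command: Moves the arm, as the interface text tells. Its arguments: {"type":"object","properties":{"deltas":{"type":"array"}},"required":["deltas"]}

```bash
mkdir -p pics; python3 - <<'E'
from station import sense,capture,tip_reach
import cv2
print(tip_reach); s=sense(); print(s)
for n in("scene","top"):
    c=capture(n); cv2.imwrite(f"pics/{n}0.png",c["pixels"]); print({k:v for k,v in c.items() if k!="pixels"})
E
```

```text
0.019
{'time_s': 0.0, 'joints': array([-5.37656901e+01,  2.20925759e+01,  3.82140834e-01, -2.91616613e-02,
       -6.84117377e+01, -1.48169189e+01]), 'joint_velocities': array([-0.02387571, -0.03724875,  0.07974254,  0.07568874, -0.09676351,
        0.04662373]), 'effort': array([-2.20521870e-04, -3.90658951e+01,  1.87405980e+01,  4.21997845e+00,
        1.09499742e-02, -1.96539299e-04]), 'tcp_pos': array([ 0.22805312, -0.58132224,  0.24045612]), 'ee_rot': array([[-9.31013533e-01, -3.64983601e-01, -8.78623337e-04],
       [-3.64984648e-01,  9.31011390e-01,  1.99964410e-03],
       [ 8.81710307e-05,  2.18237974e-03, -9.99997615e-01]]), 'wrist_force': array([ 0.68037845, -0.3406125 ,  0.28356463]), 'moment': array([-0.01813171,  0.03888426,  0.00499306]), 'gripper_force': 0.0, 'gripper_width': 1.0023959107836289}
{'fovy': 55.29890366871551, 'cx': 317.19387791483166, 'cy': 199.68847077013686, 'k1': 0.013880382346582664, 'rvec': array([ 1.48866992,  2.26016547, -0.73832964]), 'tvec': array([ 0.18274081, -0.38372566,  1.33926476])}
{'fovy': 42.25371184939439, 'cx': 310.95724580750226, 'cy': 209.64774291241426, 'k1': -0.0987666409044229, 'rvec': array([ 2.18229082, -2.12644619,  0.11558291]), 'tvec': array([0.04551515, 0.59998542, 1.30564562])}
```

View pics/top0.png

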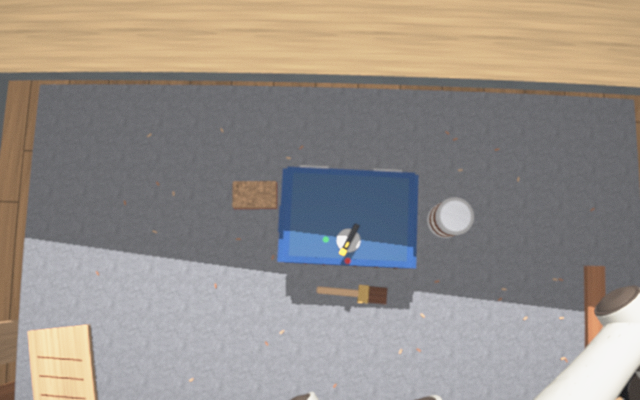

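View pics/scene0.png

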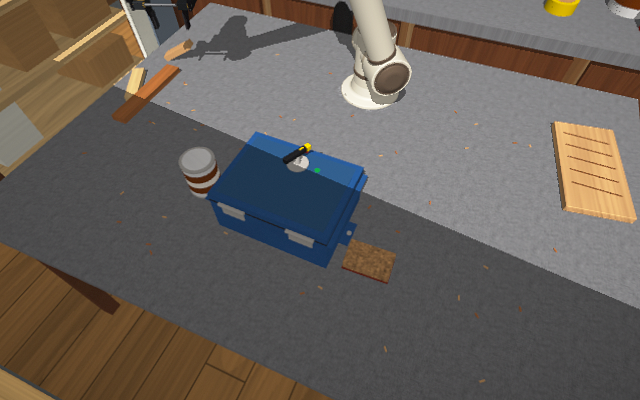

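```bash
cat > h.py <<'E'
import numpy as np, cv2
from station import sense,capture
def cast(c,uv,z):
    f=200/np.tan(np.radians(c["fovy"]/2))
    K=np.array([[f,0,c["cx"]],[0,f,c["cy"]],[0,0,1]])
    p=cv2.undistortPoints(np.array(uv,float).reshape(-1,1,2),K,np.array([c["k1"],0,0,0,0.]))[:,0]
    R=cv2.Rodrigues(c["rvec"])[0]; o=-R.T@c["tvec"]
    d=np.c_[p,np.ones(len(p))]@R
    return o+d*((z-o[2])/d[:,2])[:,None]
def blobs(c,lo,hi,amin=4):
    m=cv2.inRange(cv2.cvtColor(c["pixels"],cv2.COLOR_BGR2HSV),lo,hi)
    n,_,st,ce=cv2.connectedComponentsWithStats(m)
    return [(ce[i].round(1),st[i,4]) for i in range(1,n) if st[i,4]>=amin],m
COL=dict(yellow=((22,150,120),(35,255,255)),green=((45,120,60),(85,255,255)),red=((0,200,90),(5,255,255)))
E
python3 - <<'E'
from h import *
for n in("top","scene"):
    c=capture(n)
    for k,(lo,hi) in COL.items():
        for u,a in blobs(c,lo,hi)[0]:
            p=cast(c,u,.176 if k=="yellow" else .138)[0]
            if .2<p[0]<1 and abs(p[1])<.4: print(n,k,u,a,p.round(4))
    _,m=blobs(c,(100,120,40),(125,255,255))
    m=cv2.morphologyEx(m,cv2.MORPH_CLOSE,np.ones((15,15)))
    cs=max(cv2.findContours(m,0,2)[0],key=cv2.contourArea)
    if n=="top":
        P=cast(c,cs[:,0],.138)[:,:2]
        print("lid rect",cv2.minAreaRect((P*1000).astype(np.float32)))
        w=(cv2.inRange(cv2.cvtColor(c["pixels"],cv2.COLOR_BGR2HSV),(0,0,130),(180,60,255)))
        w[:215]=0;w[262:]=0;w[:,:325]=0;w[:,370:]=0
        ys,xs=np.nonzero(w); print("plate",cast(c,[(xs.min()+xs.max())/2,(ys.min()+ys.max())/2],.144), xs.min(),xs.max(),ys.min(),ys.max())
    x0,x1,y0,y1=(268,428,160,280) if n=="top" else (200,376,125,257)
    cv2.imwrite(f"pics/{n}1.png",cv2.resize(c["pixels"][y0:y1,x0:x1],None,fx=4.5,fy=4.5,interpolation=cv2.INTER_CUBIC))
E
```

```text
top green [325.3 239.1] 18 [0.5168 0.0237 0.138 ]
lid rect ((571.4464721679688, -28.892364501953125), (327.1202087402344, 228.71478271484375), 88.9884033203125)
plate [[ 0.5109117  -0.03000797  0.144     ]] 336 360 228 256
scene yellow [307.4 146.1] 36 [ 0.4837 -0.0153  0.176 ]
scene yellow [300.8 148. ] 10 [ 0.4959 -0.0276  0.176 ]
scene green [316.7 169.9] 24 [0.5155 0.0231 0.138 ]
```

View pics/top1.png

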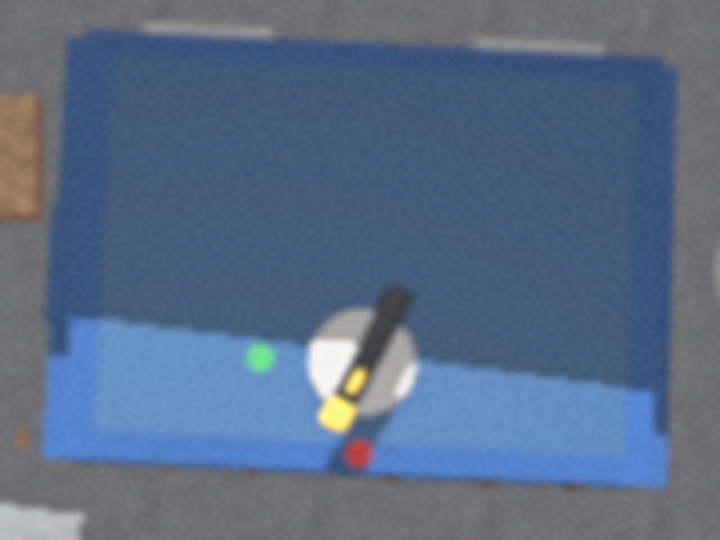

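The crop shows the T-handle plate at crop (363,361), the bar's yellow end at (337,415), its black end at (400,295), the green dot at (260,357), the red dot at (358,454), and the lid's front edge from (42,458) to (667,487).

```bash
python3 - <<'E'
from h import *
c=capture("top")
g=lambda p,z:cast(c,np.array(p)/4.5+[268-.4,160-.4],z).round(4)
print("dots/plate",g([(363,361)],.144),g([(260,357),(358,454)],.138))
b=g([(337,415),(400,295)],.184); print("bar",b,b.mean(0))
d=b[0]-b[1]; print("bar dir",np.degrees(np.arctan2(d[1],d[0])))
for q in ([(42,458),(667,487)],[(70,38),(677,65)]):
    e=g(q,.138); d=e[0]-e[1]; print("edge",e,"y heading",np.degrees(np.arctan2(d[1],d[0])))
print([blobs(c,(15,100,100),(38,255,255))[0][:5]])
E
```

```text
dots/plate [[ 0.5161 -0.0305  0.144 ]] [[ 0.5172  0.0235  0.138 ]
 [ 0.4674 -0.0292  0.138 ]]
bar [[ 0.4858 -0.0155  0.184 ]
 [ 0.5477 -0.0464  0.184 ]] [ 0.51675 -0.03095  0.184  ]
bar dir 153.4719855207454
edge [[ 0.4609  0.137   0.138 ]
 [ 0.4539 -0.1924  0.138 ]] y heading 88.78260443481088
edge [[ 0.6861  0.1297  0.138 ]
 [ 0.6797 -0.1971  0.138 ]] y heading 88.87807184580514
[[(array([ 15.3, 150.7]), np.int32(1750)), (array([27. , 81.5]), np.int32(4)), (array([33.1, 85.3]), np.int32(45)), (array([46. , 81.8]), np.int32(5)), (array([58.5, 81.5]), np.int32(4))]]
```

arm_command(
  deltas=[
    [0, 0, -0.12, -2.9, 2.5, 0, -1],
    [0, 0, -0.24, -5.8, 5.0, 0, -1],
    [0, 0, -0.36, -8.7, 7.5, 0, -1],
    [0, 0, -0.48, -11.6, 10.0, 0, -1],
    [0, 0, -0.6, -14.5, 12.5, 0, -1],
    [0, 0, -0.72, -17.4, 15.0, 0, -1],
    [0, 0, -0.84, -20.3, 17.5, 0, -1],
    [0, 0, -0.96, -23.2, 20.0, 0, -1],
  ],
)

```text
time_s: 0.92
tcp_pos: [0.3716, -0.3092, 0.2417]
ee_rot: [[-0.229, -0.973, 0.0], [-0.973, 0.229, -0.0], [0.0, -0.0, -1.0]]
wrist_force: [1.5, 0.1, -0.0]
gripper_width: 0.996
gripper_force: 0.0
```

```bash
cat >> h.py <<'E'
def st():
    s=sense(); R=s["ee_rot"]
    print("t",round(s["time_s"],2),"pos",s["tcp_pos"].round(4),"xhead",np.degrees(np.arctan2(R[1,0],R[0,0])).round(2),"z",R[:,2].round(3),"F",s["wrist_force"].round(1),"M",s["moment"].round(2),"w",round(s["gripper_width"],3),"gf",round(s["gripper_force"],1),"j",s["joints"].round(1))
    return s
def to(p,head=333.5):
    s=st(); R=s["ee_rot"]; print("d cm",(R.T@(np.array(p)-s["tcp_pos"])*100).round(2))
    h=np.degrees(np.arctan2(R[1,0],R[0,0])); print("rz",np.radians(-((head-h+180)%360-180)).round(3))
E
python3 -c "
from h import *
to([.5165,-.0307,.24])"
```

```text
t 0.92 pos [ 0.3716 -0.3092  0.2417] xhead -103.25 z [ 0. -0. -1.] F [ 1.5  0.1 -0. ] M [ 0.   -0.    0.03] w 0.996 gf 0.0 j [-20.5   8.1 -18.7  -0.  -63.1   7.2]
d cm [-30.43  -7.72   0.17]
rz -1.34
```

arm_command(
  deltas=[
    [0, 0, -0.12, -3.8, -1.0, 0, -1],
    [0, 0, -0.24, -7.6, -2.0, 0, -1],
    [0, 0, -0.36, -11.4, -2.9, 0, -1],
    [0, 0, -0.48, -15.2, -3.9, 0, -1],
    [0, 0, -0.6, -19.0, -4.9, 0, -1],
    [0, 0, -0.72, -22.8, -5.8, 0, -1],
    [0, 0, -0.84, -26.6, -6.8, 0, -1],
    [0, 0, -0.96, -30.3, -7.7, 0, -1],
  ],
)

```text
time_s: 1.58
tcp_pos: [0.5177, -0.0324, 0.2418]
ee_rot: [[0.666, -0.746, 0.0], [-0.746, -0.666, 0.0], [0.0, -0.0, -1.0]]
wrist_force: [0.6, -0.6, -0.4]
gripper_width: 1.003
gripper_force: 0.0
```

arm_command(
  deltas=[
    [0, 0, -0.12, 0, 0, 0, -1],
    [0, 0, -0.24, 0, 0, 0, -1],
    [0, 0, -0.36, 0, 0, 0, -1],
    [0, 0, -0.38, 0, 0, 0, -1],
    [0, 0, -0.38, 0, 0, 0, -1],
  ],
)

```text
time_s: 2.0
tcp_pos: [0.5171, -0.0344, 0.2415]
ee_rot: [[0.892, -0.453, -0.0], [-0.453, -0.892, -0.0], [-0.0, 0.0, -1.0]]
wrist_force: [-0.9, -0.5, -0.9]
gripper_width: 0.994
gripper_force: 0.0
```

```bash
python3 -c "
from h import *
to([.5165,-.0307,.172])
c=capture('scene'); cv2.imwrite('pics/s2.png',cv2.resize(c['pixels'][60:240,190:400],None,fx=3.3,fy=3.3,interpolation=cv2.INTER_CUBIC))"
```

```text
t 2.0 pos [ 0.5171 -0.0344  0.2415] xhead -26.91 z [-0. -0. -1.] F [-0.9 -0.5 -0.9] M [-0.11  0.19  0.02] w 0.994 gf 0.0 j [ 14.2  11.6 -14.4  -0.  -64.   48.9]
d cm [-0.22 -0.3   6.95]
rz -0.007
```

View pics/s2.png

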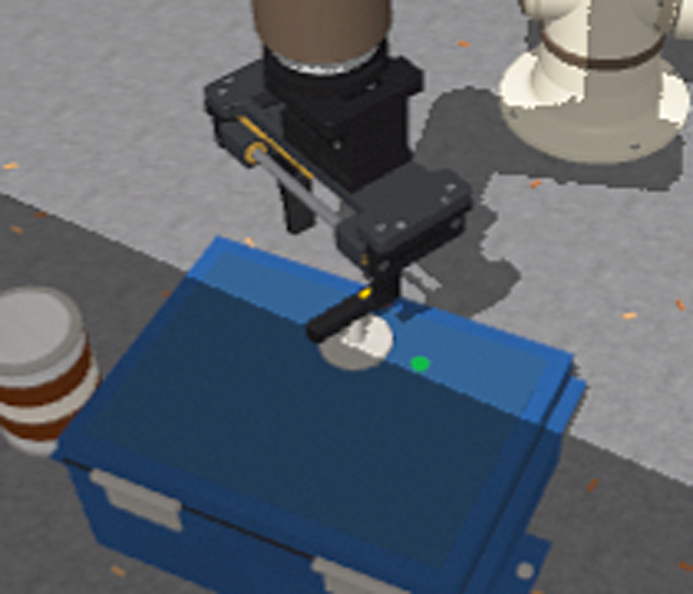

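The gripper, open, straddles the bar, which lies at crop (310–380, 290–335); the jaws close across it. Now down and grip.

arm_command(
  deltas=[
    [0, 0, 0, -0.2, -0.3, 2.0, -1],
    [0, 0, 0, -0.2, -0.3, 4.0, -1],
    [0, 0, 0, -0.2, -0.3, 5.5, -1],
    [0, 0, 0, -0.2, -0.3, 6.5, -1],
    [0, 0, 0, -0.2, -0.3, 6.9, -1],
    [0, 0, 0, -0.2, -0.3, 6.9, -1],
  ],
)

```text
time_s: 2.55
tcp_pos: [0.5165, -0.0311, 0.1719]
ee_rot: [[0.892, -0.452, -0.001], [-0.452, -0.892, -0.0], [-0.001, 0.001, -1.0]]
wrist_force: [0.2, 0.4, -0.6]
gripper_width: 1.001
gripper_force: 0.0
```

arm_command(
  deltas=[
    [0, 0, 0, 0, 0, 0, 0],
    [0, 0, 0, 0, 0, 0, 0.3],
    [0, 0, 0, 0, 0, 0, 0.6],
    [0, 0, 0, 0, 0, 0, 1],
    [0, 0, 0, 0, 0, 0, 1],
    [0, 0, 0, 0, 0, 0, 1],
    [0, 0, 0, 0, 0, 0, 1],
    [0, 0, 0, 0, 0, 0, 1],
  ],
)

```text
time_s: 3.22
tcp_pos: [0.5168, -0.0309, 0.1726]
ee_rot: [[0.893, -0.451, 0.0], [-0.451, -0.893, 0.0], [0.0, -0.0, -1.0]]
wrist_force: [0.3, -0.6, 0.3]
gripper_width: 0.482
gripper_force: 0.0
```

```bash
python3 -c "
from h import *
to([.5165,-.0307,.172])"
```

```text
t 3.22 pos [ 0.5168 -0.0309  0.1726] xhead -26.8 z [ 0.  0. -1.] F [ 0.3 -0.6  0.3] M [-0.05  0.2   0.03] w 0.482 gf 0.0 j [ 14.6  15.3 -20.2   0.  -54.4  48.6]
d cm [-0.03 -0.    0.06]
rz -0.005
```

arm_command(
  deltas=[
    [0, 0, 0, 0, 0, 0, 1],
    [0, 0, 0, 0, 0, 0, 1],
    [0, 0, 0, 0, 0, 0, 1],
    [0, 0, 0, 0, 0, 0, 1],
    [0, 0, 0, 0, 0, 0, 1],
    [0, 0, 0, 0, 0, 0, 1],
    [0, 0, 0, 0, 0, 0, 1],
    [0, 0, 0, 0, 0, 0, 1],
  ],
)

```text
time_s: 3.88
tcp_pos: [0.5169, -0.0306, 0.1725]
ee_rot: [[0.893, -0.451, 0.0], [-0.451, -0.893, 0.0], [0.0, -0.0, -1.0]]
wrist_force: [0.1, 1.1, -0.6]
gripper_width: 0.154
gripper_force: 30.0
```

```bash
python3 -c "
from h import *
st()"
```

```text
t 3.88 pos [ 0.5169 -0.0306  0.1725] xhead -26.79 z [ 0.  0. -1.] F [ 0.1  1.1 -0.6] M [0.54 0.03 0.08] w 0.154 gf 30.0 j [ 14.6  15.3 -20.2  -0.  -54.4  48.6]
```

arm_command(
  deltas=[
    [0, 0, 0.04, 0, 0, 0, 1],
    [0, 0, 0.11, 0, 0, 0, 1],
    [0, 0, 0.19, 0, 0, 0, 1],
    [0, 0, 0.27, 0, 0, 0, 1],
    [0, 0, 0.35, 0, 0, 0, 1],
    [0, 0, 0.43, 0, 0, 0, 1],
    [0, 0, 0.51, 0, 0, 0, 1],
    [0, 0, 0.56, 0, 0, 0, 1],
  ],
)

```text
time_s: 4.55
tcp_pos: [0.5162, -0.0313, 0.1725]
ee_rot: [[0.514, -0.858, -0.001], [-0.858, -0.514, -0.001], [-0.0, 0.001, -1.0]]
wrist_force: [-0.2, -0.6, 0.5]
gripper_width: 0.157
gripper_force: 30.0
```

```bash
python3 -c "
from h import *
to([.5165,-.0307,.1725],268.85)"
```

```text
t 4.55 pos [ 0.5162 -0.0313  0.1725] xhead -59.08 z [-0.001 -0.001 -1.   ] F [-0.2 -0.6  0.5] M [-0.06  0.33  0.07] w 0.157 gf 30.0 j [ 14.5  15.3 -20.3   0.  -54.5  16.4]
d cm [-0.04 -0.05  0.  ]
rz 0.56
```

arm_command(
  deltas=[
    [0, 0, 0.08, 0, 0, 0, 1],
    [0, 0, 0.16, 0, 0, 0, 1],
    [0, 0, 0.24, 0, 0, 0, 1],
    [0, 0, 0.32, 0, 0, 0, 1],
    [0, 0, 0.4, 0, 0, 0, 1],
    [0, 0, 0.48, 0, 0, 0, 1],
    [0, 0, 0.54, 0, 0, 0, 1],
    [0, 0, 0.56, 0, 0, 0, 1],
  ],
)

```text
time_s: 5.22
tcp_pos: [0.5154, -0.0315, 0.1725]
ee_rot: [[-0.019, -1.0, -0.003], [-1.0, 0.019, -0.001], [0.001, 0.003, -1.0]]
wrist_force: [-3.1, -0.5, 2.7]
gripper_width: 0.155
gripper_force: 30.0
```

arm_command(
  deltas=[
    [0, 0, 0, 0, 0, 0, 1],
    [0, 0, 0, 0, 0, 0, 1],
    [0, 0, 0, 0, 0, 0, 1],
    [0, 0, 0, 0, 0, 0, 1],
  ],
)

```text
time_s: 5.55
tcp_pos: [0.5154, -0.0315, 0.1725]
ee_rot: [[-0.016, -1.0, -0.003], [-1.0, 0.016, -0.001], [0.001, 0.003, -1.0]]
wrist_force: [-5.4, -1.9, 3.9]
gripper_width: 0.151
gripper_force: 30.0
```

```bash
python3 -c "
from h import *
to([.5165,-.0307,.1725],268.85)
c=capture('top'); cv2.imwrite('pics/t3.png',cv2.resize(c['pixels'][160:280,268:428],None,fx=4.5,fy=4.5,interpolation=cv2.INTER_CUBIC))
c=capture('scene'); cv2.imwrite('pics/s3.png',cv2.resize(c['pixels'][90:240,200:380],None,fx=4,fy=4,interpolation=cv2.INTER_CUBIC))"
```

```text
t 5.55 pos [ 0.5154 -0.0315  0.1725] xhead -90.93 z [-0.003 -0.001 -1.   ] F [-5.4 -1.9  3.9] M [-0.34  1.57  0.07] w 0.151 gf 30.0 j [ 14.5  15.3 -20.3   0.  -54.6 -15.5]
d cm [-0.08 -0.11 -0.  ]
rz 0.004
```

View pics/s3.png

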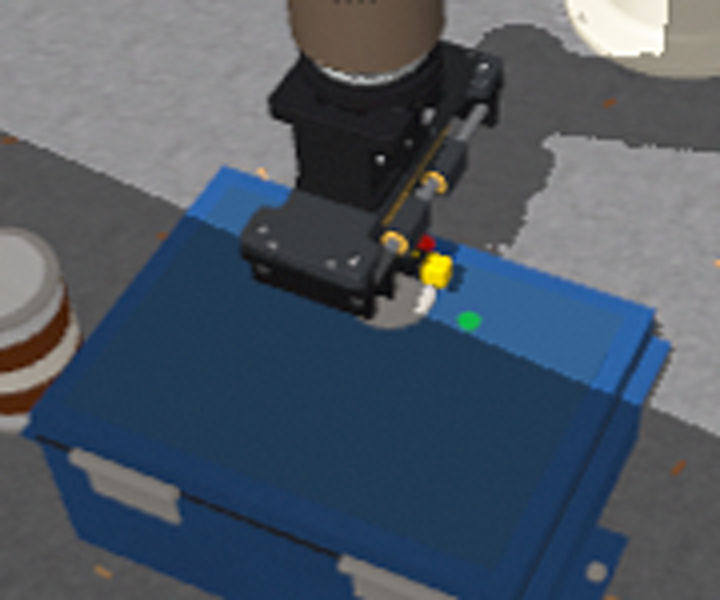

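The yellow end at crop (437,270) now points to the left side beside the green dot (468,321), and the lid is down. Now I lift slowly along the hinge arc.

arm_command(
  deltas=[
    [-0.004, 0, 0, 0, -0.02, -0.07, 1],
    [-0.008, 0, 0, 0, -0.04, -0.14, 1],
    [-0.012, 0, 0, 0, -0.07, -0.21, 1],
    [-0.016, 0, 0, 0, -0.09, -0.27, 1],
    [-0.02, 0, 0, 0, -0.11, -0.34, 1],
    [-0.025, 0, 0, 0, -0.14, -0.43, 1],
    [-0.03, 0, 0, 0, -0.17, -0.51, 1],
    [-0.03, 0, 0, 0, -0.17, -0.51, 1],
  ],
)

```text
time_s: 6.32
tcp_pos: [0.5164, -0.0314, 0.1754]
ee_rot: [[-0.018, -0.999, -0.037], [-1.0, 0.018, -0.0], [0.001, 0.037, -0.999]]
wrist_force: [-5.7, -3.8, -6.2]
gripper_width: 0.157
gripper_force: 30.0
```

```bash
python3 -c "
from h import *
st()"
```

```text
t 6.32 pos [ 0.5164 -0.0314  0.1754] xhead -91.02 z [-0.037 -0.    -0.999] F [-5.7 -3.8 -6.2] M [-0.84  1.25  0.12] w 0.157 gf 30.0 j [ 14.2  16.1 -18.4  -0.6 -57.5 -14.9]
```

arm_command(
  deltas=[
    [-0.005, 0, 0, 0, -0.03, -0.09, 1],
    [-0.01, 0, 0, 0, -0.055, -0.17, 1],
    [-0.015, 0, 0, 0, -0.08, -0.26, 1],
    [-0.02, 0, 0, 0, -0.11, -0.34, 1],
    [-0.025, 0, 0, 0, -0.14, -0.43, 1],
    [-0.03, 0, 0, 0, -0.17, -0.51, 1],
    [-0.03, 0, 0, 0, -0.17, -0.51, 1],
    [-0.03, 0, 0, 0, -0.17, -0.51, 1],
  ],
)

```text
time_s: 6.98
tcp_pos: [0.5186, -0.0315, 0.1818]
ee_rot: [[-0.017, -0.998, -0.065], [-1.0, 0.017, 0.0], [0.001, 0.065, -0.998]]
wrist_force: [-5.2, -2.7, -4.2]
gripper_width: 0.158
gripper_force: 30.0
```

```bash
python3 -c "
from h import *
st()"
```

```text
t 6.98 pos [ 0.5186 -0.0315  0.1818] xhead -90.99 z [-0.065  0.    -0.998] F [-5.2 -2.7 -4.2] M [-0.85  1.4   0.08] w 0.158 gf 30.0 j [ 13.9  16.7 -16.4  -1.  -60.5 -14.4]
```

arm_command(
  deltas=[
    [-0.01, 0, 0, 0, -0.055, -0.17, 1],
    [-0.02, 0, 0, 0, -0.11, -0.34, 1],
    [-0.03, 0, 0, 0, -0.17, -0.51, 1],
    [-0.04, 0, 0, 0, -0.23, -0.68, 1],
    [-0.05, 0, 0, 0, -0.29, -0.85, 1],
    [-0.06, 0, 0, 0, -0.36, -1.02, 1],
    [-0.07, 0, 0, 0, -0.42, -1.19, 1],
    [-0.07, 0, 0, 0, -0.42, -1.19, 1],
  ],
)

```text
time_s: 7.65
tcp_pos: [0.5236, -0.0316, 0.1937]
ee_rot: [[-0.017, -0.991, -0.136], [-1.0, 0.017, 0.001], [0.001, 0.136, -0.991]]
wrist_force: [-5.3, -3.4, -3.2]
gripper_width: 0.155
gripper_force: 30.0
```

arm_command(
  deltas=[
    [0, 0, 0, 0, 0, 0, 1],
    [0, 0, 0, 0, 0, 0, 1],
    [0, 0, 0, 0, 0, 0, 1],
    [0, 0, 0, 0, 0, 0, 1],
    [0, 0, 0, 0, 0, 0, 1],
    [0, 0, 0, 0, 0, 0, 1],
  ],
)

```text
time_s: 8.15
tcp_pos: [0.5235, -0.0316, 0.1936]
ee_rot: [[-0.017, -0.991, -0.135], [-1.0, 0.017, 0.001], [0.001, 0.135, -0.991]]
wrist_force: [-6.1, -3.2, -4.3]
gripper_width: 0.153
gripper_force: 30.0
```

```bash
python3 -c "
from h import *
st()
c=capture('scene'); cv2.imwrite('pics/s4.png',cv2.resize(c['pixels'][90:280,180:400],None,fx=3.1,fy=3.1,interpolation=cv2.INTER_CUBIC))"
```

```text
t 8.15 pos [ 0.5235 -0.0316  0.1936] xhead -90.98 z [-0.135  0.001 -0.991] F [-6.1 -3.2 -4.3] M [-0.89  1.19  0.15] w 0.153 gf 30.0 j [ 13.2  18.5 -11.9  -2.  -67.2 -13.3]
```

View pics/s4.png

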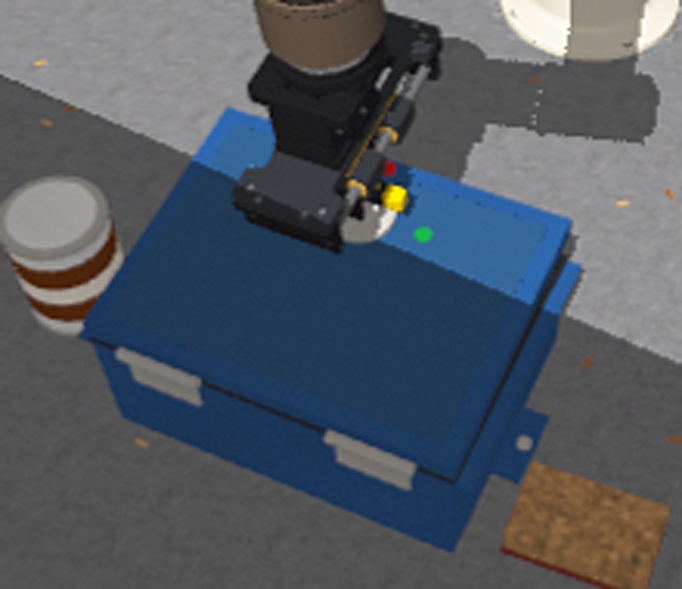

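The lid's left edge shows a black wedge opening towards the front (crop (465,475) to (575,240)). The yellow end (395,198) points left and the green dot is at (423,235). I'll check the opening from the dot's row.

```bash
python3 -c "
from h import *
c=capture('scene')
f=200/np.tan(np.radians(c['fovy']/2));K=np.array([[f,0,c['cx']],[0,f,c['cy']],[0,0,1]])
for t in (0,.07,.1,.13,.16):
    x=-.172*np.cos(t)+.02*np.sin(t);z=.118+.172*np.sin(t)+.02*np.cos(t)
    print(t,cv2.projectPoints(np.array([[.6885+x,.0235,z]]),c['rvec'],c['tvec'],K,np.array([c['k1'],0,0,0,0.]))[0].ravel().round(1))
print(blobs(c,*COL['green'])[0]); st()"
```

```text
0 [316.7 170.2]
0.07 [316.3 167.6]
0.1 [316.2 166.5]
0.13 [316.  165.5]
0.16 [315.7 164.5]
[(array([316.1, 165.2]), np.int32(24))]
t 8.25 pos [ 0.5235 -0.0316  0.1936] xhead -90.98 z [-0.135  0.001 -0.991] F [-4.5 -2.2 -4.5] M [-0.88  1.27  0.14] w 0.156 gf 30.0 j [ 13.2  18.5 -11.9  -2.  -67.2 -13.3]
```

The dot puts the lid at about 0.13 rad, and it is holding still.

```bash
python3 -c "
from station import finish_job
print(finish_job())"
```

```text
the job is handed in; nothing more can be done
None
```

The job is handed in. The T-handle points at the green dot (within about 1° by the tool heading), and the gripper holds the lid still at about 0.13 rad, roughly 30 mm at the front edge. I did not touch the tin, sanding block or brush; no verdict came back.

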